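Sweep the loose tea lights into their holder

TASK

Three tea lights are lying loose on the cupboard shelf: with the fingertips, sweep them along the shelf through the open side of the three-sided wooden holder until all three lie wholly inside it, upright and flat on the shelf. Only push them: do not pick any up or tip one over. Leave the bottle opener, the jam jar, the stack of cans and the bottle crate alone.

Things in the scene. Friction and masses are not known exactly. Their poses are not given: they have to be found in the camera images.
- holder: three-sided bare wood holder fixed to the shelf, walls 30 mm high and 10 mm thick, no floor of its own (the shelf, z = 0, is its floor), no roof. Inside 150 mm wide along its x and 120 mm deep along its y. Origin on the shelf at the middle of the inside; the open side is at its y = -60 mm and faces its -y (towards the tea lights, within 20 degrees of the robot's right), the back wall's inner face at y = +60 mm, side walls' inner faces at x = -75 and +75 mm
- tealight1: loose tea light, an upright aluminium cup 38 mm across and 16 mm high with white wax and a short dark wick, 14 g, one of three alike, lying on the shelf between the holder's open side and the bottle opener; origin at the middle of its underside, its z axis up
- tealight2: loose tea light, an upright aluminium cup 38 mm across and 16 mm high with white wax and a short dark wick, 14 g, one of three alike, lying on the shelf between the holder's open side and the bottle opener; origin at the middle of its underside, its z axis up
- tealight3: loose tea light, an upright aluminium cup 38 mm across and 16 mm high with white wax and a short dark wick, 14 g, one of three alike, lying on the shelf between the holder's open side and the bottle opener; origin at the middle of its underside, its z axis up
- opener_center (a point): plastic bottle opener lying flat on the shelf, 122 mm long along its x, 20 mm wide handle with a ring 41 mm wide at the +x end, 9 mm thick; the point is its middle, mid-thickness. To be left alone
- jar: empty clear glass jam jar without a lid, standing, 72 mm across, 100 mm high, origin at the middle of its underside. To be left alone
- can0: bottom can of a stack of three shallow aluminium cans, each 84 mm across and 40 mm high, 120 mm in all, loose; origin at the middle of its underside. To be left alone
- can1: middle can of a stack of three shallow aluminium cans, each 84 mm across and 40 mm high, 120 mm in all, loose; origin at the middle of its underside. To be left alone
- can2: top can of a stack of three shallow aluminium cans, each 84 mm across and 40 mm high, 120 mm in all, loose; origin at the middle of its underside. To be left alone
- crate: small plastic crate, 150 x 220 mm, 100 mm high, full of six capped PET bottles whose caps reach 208 mm high; it is heavy and stays put, beyond the holder on the robot's left; origin at the middle of its underside
Things that resemble listed ones, but are neither listed nor needed, are in the scene too. Leave any orange, purple or yellow look-alike of the tealight1 alone.

How it is judged:
By the outcome, as a careful person would: the job done as asked, in the order asked, and still so for the second after the job is handed in, with the robot touching nothing.
It also fails if it takes over 72 s, if anything falls off the work surface, if the arm or the gripper's body presses on something with over 40 N, if the wrist force passes 120 N, or if a joint passes its speed limit or range.

ROBOT

A 7-joint arm with a two-finger parallel gripper is mounted at the origin on the work surface. World frame = base frame: x ahead of the robot, y to its left, z up, the work surface at z = 0. Lengths are in m, angles in rad, forces in N, time in s.
With the tool pointing down it reaches from about 0.4 to 0.85 m from the base axis. Payload 10.4 kg.
Tool frame: the origin (TCP) lies between the finger pads; the fingertips stand 17 mm ahead of it and the grasp point (between the pads) lies 2 mm behind it; z points along the fingers, y is the line along which they close (so a half turn about z gives the same grasp; the last joint's range is limited). The gripper opens to 85 mm and grips with 20 to 120 N. Pads are 22 mm wide; open, the fingers measure 114 mm over their backs; the gripper's body (76 mm by 85 mm) begins 54 mm behind the grasp point. The pads swing forward as they close: fully open they stand 13 mm farther back than shut.
Start: joints at [-1.344, 0.332, -0.065, 1.46, 0.022, 1.35, -0.088], TCP at [0.154, 0.606, 0.248] pointing down, gripper open.
Joint ranges: [-2.6, 2.6], [-0.5, 2.12], [-1.47, 1.34], [0.16, 2.42], [-1.27, 4.41], [0.06, 2.06], [-2.6, 2.6]. Speed limits (rad/s): [2.22, 2.22, 2.79, 2.79, 3.14, 3.14, 3.14].

INTERFACE

Orientations are given as a unit quaternion [x, y, z, w].
In Python, from workcell import readout, imaging, manip gives the robot as it stands. The module is installed in compiled form; this text tells all that it offers.
- The arm moves only by the shell command python3 -m crank 'ROWS' [OPENING] [FORCE]. ROWS is JSON, a list of rows, each a list of 4 numbers: the shift along the tool's x, y, z as a fraction of full scale, then the turn about the tool's z as a fraction of full scale. In form: [[x, y, z, yaw], ...]. A call has 1 to 5 rows; each row is the pose to reach, as a shift and turn from the pose commanded when the call began, along the tool's axes at that moment; what a row does not reach only later rows make up. Full scale, the value 1, is 400 mm for a shift and 60 degrees for a turn. A row lasts 1/12 s, in which the tool goes at most 41.7 mm and 7.16 degrees, less where a joint would pass 70% of its speed; a pose out of reach is approached as far as the arm can. A call with a number of a shift or a turn outside -1 to 1 is refused whole. A call with a gripper value outside its range is refused whole. OPENING is the gripper command: -1 is shut, 1 is fully open, values between are in proportion, set as the call begins (- or left out, the last holds). The fingers move at their own pace and stop on an object; FORCE is the grip in N (left out, the last holds). Time passes only in rows, so rows that repeat a pose let the fingers close. It gives the time, the measured TCP pose, the force, the opening and the grip force at its end, in the units of the state.
- readout.get_obs(): the state, without advancing time (a new reading comes with each control period).
- imaging.camera(name): name is "side" or "top" or "wrist"; returns a dict with "color" (480x640x3 uint8, red, green, blue), "fx", "fy", "cx", "cy" (pixels), "k1" (the pictures are not rectified: a ray, as slopes to the right and down, at radius r is drawn at 1 + k1 r^2 times it, then the intrinsics apply), "rvec" (rotation vector, rad) and "tvec" (3), from world to camera coordinates, as OpenCV has them. Camera axes: x right, y down, z forward; pixel columns grow to the right and rows downward; lengths in m; the calibration is good to about 2 mm. A picture is of the moment at which its call begins. There is no depth.
- manip.hand_in(): hands the job in; it is judged then, once.
The state is a dict: "clock": time; "joint_pos": joint angles; "joint_velocities": joint speeds; "tau": joint torques, N m; "position": TCP position; "ee_rot": TCP orientation; "ft_force": force on the tool from outside, world axes, zero at the start; "torque": the same for the moment, N m; "grip_width": opening from 0.0 (shut) to 1.0 (fully open); "grasp_force": force on a finger pad.
Only numpy, scipy, OpenCV 4.12 (cv2) and the standard library are available. Lean on these libraries where they do the work, as an engineer would, in place of code of your own. Each camera call takes 0.05 s, during which the arm holds its last target. There are 200 camera calls.

## Working session

There is one attempt and no reset: what is moved stays moved. The work goes in short steps, Python scripts to look and compute and a shell command to move; the robot and the scene stay as the last step left them, time stands still between calls to the robot, and variables do not carry over. Pictures are saved under pics/ and viewed, at most 10 in all, crops included, and the job is handed in when it is done.

```bash
mkdir -p pics
cat > h.py <<'E'
import numpy as np, cv2, pickle
from workcell import readout, imaging, manip
def snap(n,f):
    c=imaging.camera(n); pickle.dump(c,open(f'pics/{f}.pkl','wb'))
    cv2.imwrite(f'pics/{f}.png',c['color'][:,:,::-1]); return c
def load(f): return pickle.load(open(f'pics/{f}.pkl','rb'))
def ray(c,u,v):
    xd=np.array([(u-c['cx'])/c['fx'],(v-c['cy'])/c['fy']]); x=xd.copy()
    for _ in range(30): x=xd/(1+c['k1']*(x@x))
    R=cv2.Rodrigues(np.array(c['rvec'],float))[0]; t=np.array(c['tvec'],float).ravel()
    return -R.T@t, R.T@np.array([x[0],x[1],1])
def pt(c,u,v,z=0.):
    o,d=ray(c,u,v); return o+d*(z-o[2])/d[2]
def proj(c,P):
    R=cv2.Rodrigues(np.array(c['rvec'],float))[0]; p=R@np.array(P,float)+np.array(c['tvec'],float).ravel()
    x=p[:2]/p[2]; x=x*(1+c['k1']*(x@x)); return x*[c['fx'],c['fy']]+[c['cx'],c['cy']]
E
python3 - <<'E'
from h import *
o=readout.get_obs(); print(o['position'],o['ee_rot'],o['clock'],o['ft_force'])
for n in ['top','side']: snap(n,n+'0')
E
```

```text
[0.15440212 0.60527304 0.24752117] [ 1.24542698e-01  9.92214006e-01 -6.93049145e-04 -5.60341840e-05] 0.0 [ 0.12223417  0.28433743 -0.35094673]
```

View pics/top0.png

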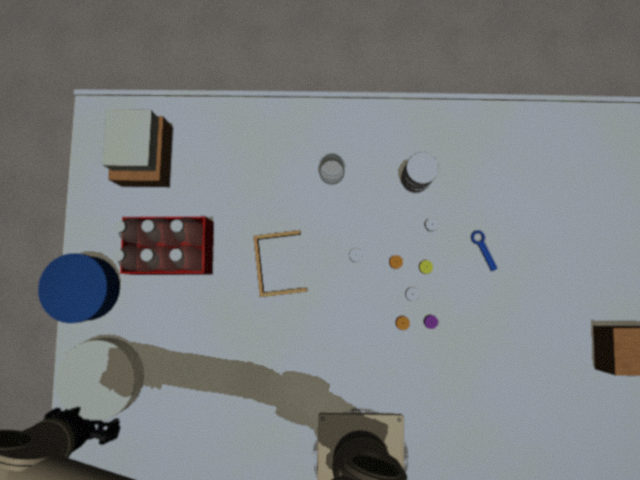

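View pics/side0.png

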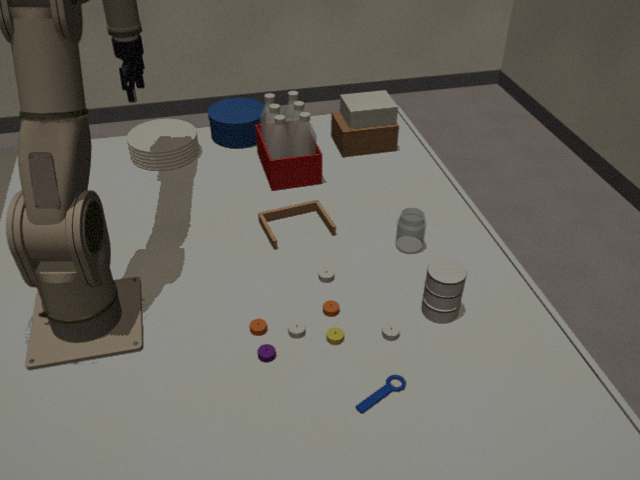

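The three white tea lights are at top (356,255), (431,225) and (411,294). The look-alikes are orange at (396,262) and (403,323), yellow at (426,267) and purple at (431,321). I'll check this in an enlarged crop.

Run:
```python
from h import *
c=load('top0'); im=c['color'][:,:,::-1]
cr=cv2.resize(im[200:350,240:450],None,fx=3.8,fy=3.8,interpolation=cv2.INTER_CUBIC)
cv2.imwrite('pics/crop.png',cr)
for n,u,v,z in [('A',356,255,.016),('B',431,225,.016),('C',411.5,294,.016),('or1',396,262,.016),('or2',403,323,.016),('ye',426,267,.016),('pu',431,321.5,.016),('ring',478,237,.009),('hend',493,269,.009),('jar',332,176,0.05),('can',420,169,.12)]:
    print(n,pt(c,u,v,z).round(4))
s=load('side0')
for n,u,v in [('A',326,274),('B',391,332),('C',297,329)]: print(n,pt(s,u,v,.012).round(4))
```

```text
A [0.5427 0.015  0.016 ]
B [ 0.6295 -0.1933  0.016 ]
C [ 0.4376 -0.1382  0.016 ]
or1 [ 0.5249 -0.0957  0.016 ]
or2 [ 0.3587 -0.1147  0.016 ]
ye [ 0.5123 -0.1785  0.016 ]
pu [ 0.3638 -0.1911  0.016 ]
ring [ 0.5985 -0.3261  0.009 ]
hend [ 0.5097 -0.3661  0.009 ]
jar [0.7569 0.0846 0.05  ]
can [ 0.7619 -0.1441  0.12  ]
A [0.5453 0.017  0.012 ]
B [ 0.634  -0.1985  0.012 ]
C [ 0.4403 -0.1422  0.012 ]
```

View pics/crop.png

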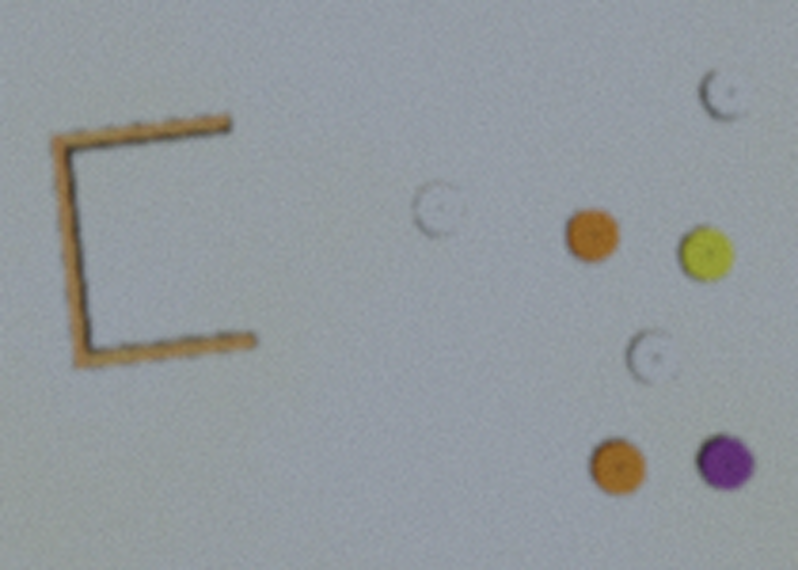

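The crop shows white tea lights with grey rims at crop (440,208), (728,93) and (655,357). The holder's corners are at crop (55,138) and (78,366), and its open tips at (230,120) and (255,342). Next I'll fit the holder pose and plan the pushes.

```bash
cat >> h.py <<'E'
def tool(target,o=None):
    "shift in fractions to world target from now"
    from scipy.spatial.transform import Rotation as Ro
    o=o or readout.get_obs(); R=Ro.from_quat(o['ee_rot']).as_matrix()
    return (R.T@(np.array(target)-o['position'])/.4).round(4), R
E
python3 - <<'E'
from h import *
c=load('top0'); f=lambda a,b,z:pt(c,240+a/3.8-.4,200+b/3.8-.4,z)[:2]
P=np.array([f(55,137,.03),f(78,367,.03),f(231,119,.03),f(257,341,.03)])
M=np.array([[85,70],[-85,70],[85,-60],[-85,-60]])/1000
m=P.mean(0);k=M.mean(0);U,S,V=np.linalg.svd((M-k).T@(P-m));R=V.T@U.T;t=m-R@k
print(P.round(4),'yaw',np.degrees(np.arctan2(R[1,0],R[0,0])),'t',t.round(4),'res',(M@R.T+t-P).round(4))
for n,a,b in [('A',440,208),('B',728,93),('C',655,357)]:
    p=f(a,b,.016); print(n,p,'holder',(R.T@(p-t)).round(4))
np.savez('hold',R=R,t=t)
for q in [(0,.03),(.036,.005),(-.036,.005)]: print(q,(R@q+t).round(4))
E
```

```text
[[0.5911 0.297 ]
 [0.4257 0.2754]
 [0.606  0.1696]
 [0.4462 0.1476]] yaw 7.727431813394489 t [0.5179 0.2175] res [[ 0.0017  0.0012]
 [-0.0014 -0.    ]
 [ 0.0042 -0.0001]
 [-0.0044 -0.0011]]
A [0.54454876 0.01673655] holder [-0.0006 -0.2025]
B [ 0.63210599 -0.19387308] holder [ 0.0578 -0.423 ]
C [ 0.43889657 -0.13944063] holder [-0.1263 -0.343 ]
(0, 0.03) [0.5139 0.2472]
(0.036, 0.005) [0.5529 0.2273]
(-0.036, 0.005) [0.4816 0.2176]
```

```bash
R='[-0.34,-0.325,0,0]'; 
python3 -m crank '[[-0.068,-0.065,0,0],[-0.136,-0.13,0,0],[-0.204,-0.195,0,0],[-0.272,-0.26,0,0],[-0.34,-0.325,0,0]]' -0.35 20
python3 -m crank '[[-0.068,-0.065,0,0],[-0.136,-0.13,0,0],[-0.204,-0.195,0,0],[-0.272,-0.26,0,0],[-0.34,-0.325,0,0]]'
python3 -m crank '[[-0.068,-0.065,0,0],[-0.136,-0.13,0,0],[-0.204,-0.195,0,0],[-0.272,-0.26,0,0],[-0.34,-0.325,0,0]]'
python3 -m crank '[[-0.068,-0.065,0,0],[-0.136,-0.13,0,0],[-0.204,-0.195,0,0],[-0.272,-0.26,0,0],[-0.34,-0.325,0,0]]'
python3 -m crank '[[0,0,0,0.11],[0,0,0,0.22],[0,0,0,0.33],[0,0,0,0.44],[0,0,0,0.55]]'
python3 -m crank '[[0,0,0,0.11],[0,0,0,0.22],[0,0,0,0.33],[0,0,0,0.44],[0,0,0,0.55]]'
python3 -m crank '[[0,0,0,0.033],[0,0,0,0.033],[0,0,0,0.033]]'
python3 -c "
from h import *
print(tool([.551,-.033,.1]))"
```

```text
clock: 0.52
position: [0.2547, 0.4442, 0.2479]
ee_rot: [0.125, 0.992, -0.0, -0.0]
ft_force: [0.8, 0.6, 0.0]
grip_width: 0.33
grasp_force: 0.0
clock: 0.93
position: [0.3543, 0.2846, 0.2482]
ee_rot: [0.125, 0.992, 0.0, -0.0]
ft_force: [0.3, 0.0, 0.2]
grip_width: 0.324
grasp_force: 0.0
clock: 1.35
position: [0.4539, 0.125, 0.2483]
ee_rot: [0.125, 0.992, 0.0, -0.0]
ft_force: [0.3, 0.0, -0.4]
grip_width: 0.323
grasp_force: 0.0
clock: 1.77
position: [0.5536, -0.0344, 0.2482]
ee_rot: [0.124, 0.992, 0.0, 0.0]
ft_force: [0.8, 0.7, -0.6]
grip_width: 0.323
grasp_force: 0.0
clock: 2.18
position: [0.5529, -0.0328, 0.2479]
ee_rot: [0.404, 0.915, -0.0, -0.0]
ft_force: [-0.0, -0.2, -0.3]
grip_width: 0.324
grasp_force: 0.0
clock: 2.6
position: [0.5528, -0.0327, 0.248]
ee_rot: [0.647, 0.762, -0.0, -0.0]
ft_force: [0.1, -0.4, -0.7]
grip_width: 0.323
grasp_force: 0.0
clock: 2.85
position: [0.5529, -0.0326, 0.248]
ee_rot: [0.657, 0.754, -0.0, -0.0]
ft_force: [0.0, 0.3, -0.1]
grip_width: 0.322
grasp_force: 0.0
(array([-3.000e-04, -4.700e-03,  3.701e-01]), array([[-1.35891996e-01,  9.90723551e-01, -4.58980541e-04],
       [ 9.90723655e-01,  1.35892011e-01,  3.50000864e-07],
       [ 6.27185427e-05, -4.54675317e-04, -9.99999895e-01]]))
```

```bash
python3 -m crank '[[0,0,0.1,0],[0,0,0.2,0],[0,0,0.3,0],[0,0,0.37,0],[0,0,0.44,0]]'
python3 -m crank '[[0,-0.005,0.04,0],[0,-0.005,0.08,0],[0,-0.005,0.12,0],[0,-0.005,0.12,0]]'
python3 - <<'E'
from h import *
c=snap('side','s1'); im=c['color'][:,:,::-1]
cv2.imwrite('pics/s1c.png',cv2.resize(im[190:360,220:440],None,fx=3.5,fy=3.5,interpolation=cv2.INTER_CUBIC))
E
```

```text
clock: 3.27
position: [0.5523, -0.0327, 0.0702]
ee_rot: [0.657, 0.754, -0.0, -0.0]
ft_force: [0.6, 0.3, 0.8]
grip_width: 0.321
grasp_force: 0.0
clock: 3.6
position: [0.5491, -0.0329, 0.0215]
ee_rot: [0.657, 0.754, -0.002, -0.002]
ft_force: [-0.8, 0.5, 0.2]
grip_width: 0.327
grasp_force: 0.0
```

View pics/s1c.png

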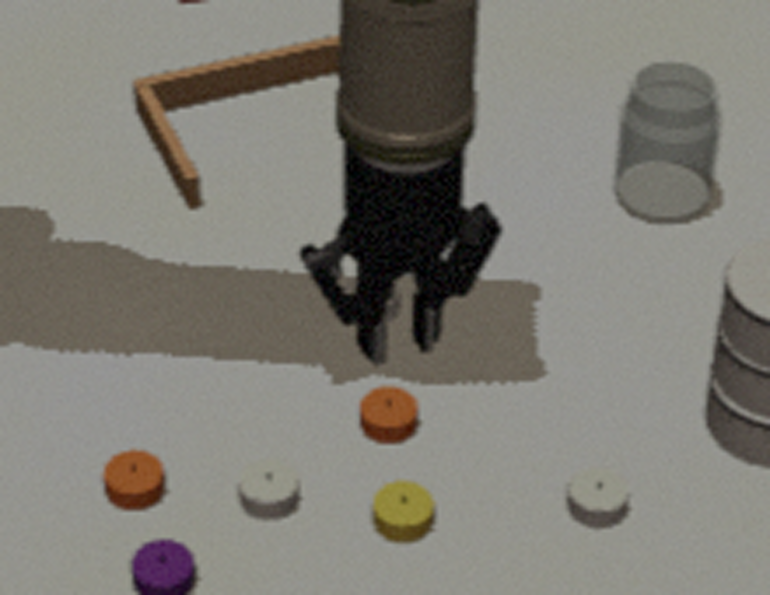

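Crop s1c shows the two fingertips at crop (378,360) and (427,348), behind tea light A, which is hidden, and clear of the orange one at (389,410). Next I'll estimate the tip height.

Run:
```python
from h import *
c=load('s1')
for z in (0,.004,.008,.012,.016): print(z,pt(c,220+376/3.5,190+360/3.5,z).round(4),pt(c,220+427/3.5,190+349/3.5,z).round(4))
```

```text
0 [ 0.5356 -0.0349  0.    ] [ 0.5714 -0.0324  0.    ]
0.004 [ 0.5345 -0.039   0.004 ] [ 0.5701 -0.0366  0.004 ]
0.008 [ 0.5334 -0.0432  0.008 ] [ 0.5689 -0.0408  0.008 ]
0.012 [ 0.5322 -0.0474  0.012 ] [ 0.5676 -0.045   0.012 ]
0.016 [ 0.5311 -0.0515  0.016 ] [ 0.5663 -0.0491  0.016 ]
```

```bash
python3 -m crank '[[0,0.005,0.01,0],[0.02,0.007,0.01,0],[0.05,0.007,0.01,0],[0.08,0.007,0.01,0],[0.11,0.007,0.01,0]]'
python3 -m crank '[[0.03,0,0,0],[0.06,0,0,0],[0.09,0,0,0],[0.12,0,0,0],[0.15,0,0,0]]'
python3 -m crank '[[0.03,0,0,0],[0.06,0,0,0],[0.09,0,0,0],[0.12,0,0,0],[0.15,0,0,0]]'
python3 -m crank '[[0.03,0,0,0],[0.06,0,0,0],[0.09,0,0,0],[0.12,0,0,0],[0.15,0,0,0]]'
python3 -m crank '[[0.03,0,0,0],[0.05,0,0,0],[0.07,0,0,0],[0.08,0,0,0],[0.08,0,0,0]]'
python3 - <<'E'
from h import *
c=snap('top','t2'); im=c['color'][:,:,::-1]
cv2.imwrite('pics/t2c.png',cv2.resize(im[150:350,240:450],None,fx=2.9,fy=2.9,interpolation=cv2.INTER_CUBIC))
H=np.load('hold.npz');print(H['R'].T@(readout.get_obs()['position'][:2]-H['t']))
E
```

```text
clock: 4.07
position: [0.548, 0.0131, 0.0208]
ee_rot: [0.658, 0.753, 0.001, -0.0]
ft_force: [0.5, -0.4, 0.1]
grip_width: 0.329
grasp_force: 0.1
clock: 4.48
position: [0.5397, 0.0718, 0.0203]
ee_rot: [0.658, 0.753, 0.0, -0.0]
ft_force: [-0.1, -0.3, 0.4]
grip_width: 0.324
grasp_force: 0.1
clock: 4.9
position: [0.5317, 0.1311, 0.0203]
ee_rot: [0.658, 0.753, 0.0, -0.0]
ft_force: [-0.4, 0.3, 0.5]
grip_width: 0.326
grasp_force: 0.1
clock: 5.32
position: [0.5236, 0.1906, 0.0203]
ee_rot: [0.658, 0.753, 0.0, -0.0]
ft_force: [0.4, -0.1, 0.7]
grip_width: 0.323
grasp_force: 0.1
clock: 5.73
position: [0.5193, 0.2221, 0.0202]
ee_rot: [0.658, 0.753, 0.0, -0.0]
ft_force: [0.9, -0.2, 0.0]
grip_width: 0.324
grasp_force: 0.0
[0.00205916 0.00353942]
```

View pics/t2c.png

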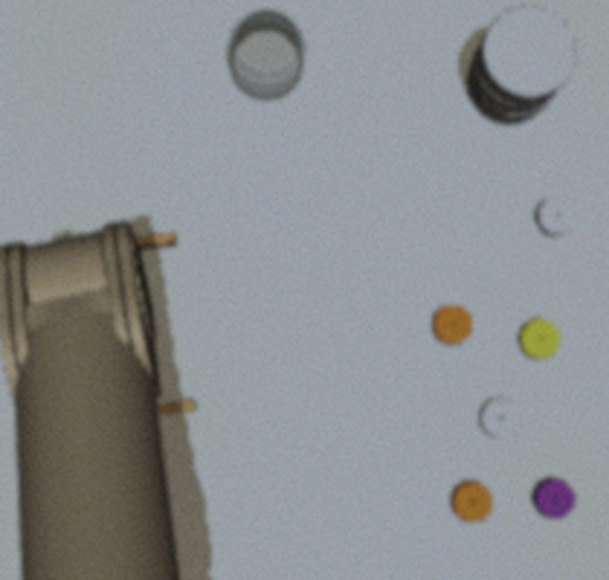

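Only the holder tips show, at crop (176,239) and (194,406), because the arm hides the inside. A has left its old spot and the look-alikes haven't moved. Next I'll back off, lift and go behind B.

```bash
python3 -m crank '[[-0.02,0,0,0],[-0.06,0,0,0],[-0.08,0,-0.08,0],[-0.1,0,-0.16,0],[-0.179,0,-0.25,0]]'
python3 -m crank '[[-0.1,0.015,0,0],[-0.2,0.03,0,0],[-0.3,0.045,0,0],[-0.4,0.06,0,0],[-0.5,0.075,0,0]]'
python3 -m crank '[[-0.1,0.015,0,0],[-0.2,0.03,0,0],[-0.3,0.045,0,0],[-0.4,0.06,0,0],[-0.5,0.073,0,0]]'
python3 -m crank '[[0,0,0,0],[0,0,0,0]]'
python3 - <<'E'
from h import *
print(tool([.641,-.238,.0205])[0])
c=snap('top','t3'); im=c['color'][:,:,::-1]
cv2.imwrite('pics/t3c.png',cv2.resize(im[150:350,240:450],None,fx=2.9,fy=2.9,interpolation=cv2.INTER_CUBIC))
E
```

```text
clock: 6.2
position: [0.5279, 0.1554, 0.1164]
ee_rot: [0.657, 0.754, -0.0, -0.001]
ft_force: [0.5, 1.3, 0.4]
grip_width: 0.324
grasp_force: 0.0
clock: 6.62
position: [0.5849, -0.0434, 0.1159]
ee_rot: [0.658, 0.753, 0.0, 0.0]
ft_force: [0.8, 0.0, 0.5]
grip_width: 0.324
grasp_force: 0.0
clock: 7.03
position: [0.6403, -0.2377, 0.1155]
ee_rot: [0.658, 0.753, -0.0, -0.0]
ft_force: [-0.0, 0.2, 0.9]
grip_width: 0.325
grasp_force: 0.0
clock: 7.2
position: [0.639, -0.2398, 0.1153]
ee_rot: [0.661, 0.751, -0.001, 0.0]
ft_force: [-0.3, 0.5, -0.3]
grip_width: 0.327
grasp_force: 0.0
[0.0042 0.0059 0.237 ]
```

View pics/t3c.png

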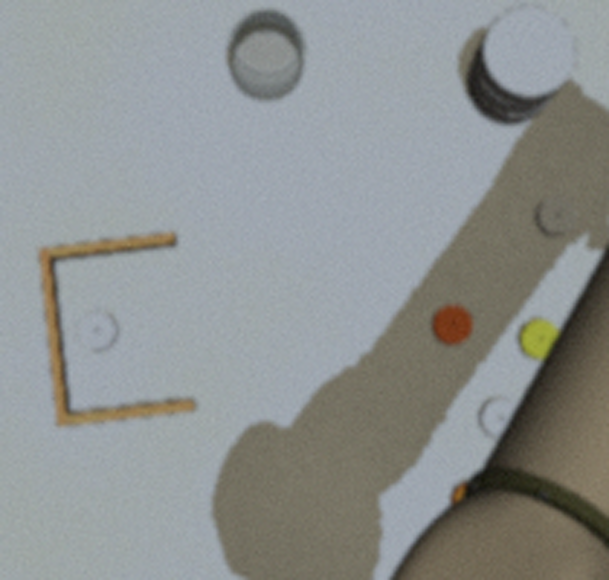

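A lies inside the holder at crop (98,330). B, at crop (557,215), and C, at (497,417), are untouched. Now I'll lower behind B and push it.

```bash
python3 -m crank '[[0,0.005,0.06,0],[0,0.005,0.12,0],[0,0.005,0.18,0],[0,0.005,0.237,0],[0,0.005,0.237,0]]'
python3 -m crank '[[0.03,-0.002,0,0],[0.066,-0.005,0,0],[0.102,-0.007,0,0],[0.138,-0.01,0,0],[0.174,-0.013,0,0]]'
python3 -m crank '[[0.036,-0.003,0,0],[0.072,-0.005,0,0],[0.108,-0.008,0,0],[0.144,-0.01,0,0],[0.18,-0.013,0,0]]'
python3 - <<'E'
from h import *
H=np.load('hold.npz');print(H['R'].T@(readout.get_obs()['position'][:2]-H['t']))
c=snap('wrist','w4')
cv2.imwrite('pics/w4s.png',c['color'][:,:,::-1])
E
```

```text
clock: 7.67
position: [0.6425, -0.2322, 0.0184]
ee_rot: [0.657, 0.754, -0.0, -0.001]
ft_force: [-0.1, 0.3, 0.0]
grip_width: 0.323
grasp_force: 0.0
clock: 8.08
position: [0.6281, -0.163, 0.0212]
ee_rot: [0.657, 0.754, 0.001, -0.0]
ft_force: [0.0, 0.2, 0.6]
grip_width: 0.326
grasp_force: 0.0
clock: 8.5
position: [0.6131, -0.0924, 0.0213]
ee_rot: [0.657, 0.754, 0.001, -0.0]
ft_force: [-0.2, 1.1, 0.9]
grip_width: 0.327
grasp_force: 0.0
[ 0.05264445 -0.31981264]
```

View pics/w4s.png

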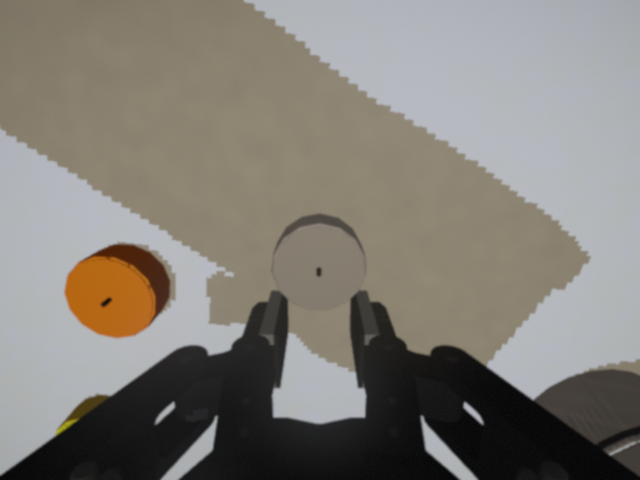

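The wrist view shows B cradled centrally between the fingertips at (319,265), with the orange one clear at (110,295). Continue into the holder.

```bash
python3 -m crank '[[0.036,-0.003,0,0],[0.072,-0.006,0,0],[0.108,-0.009,0,0],[0.144,-0.012,0,0],[0.18,-0.015,0,0]]'
python3 -m crank '[[0.036,-0.003,0,0],[0.072,-0.006,0,0],[0.108,-0.009,0,0],[0.144,-0.012,0,0],[0.18,-0.015,0,0]]'
python3 -m crank '[[0.036,-0.003,0,0],[0.072,-0.006,0,0],[0.108,-0.009,0,0],[0.144,-0.012,0,0],[0.18,-0.015,0,0]]'
python3 -m crank '[[0.036,-0.003,0,0],[0.072,-0.006,0,0],[0.108,-0.009,0,0],[0.14,-0.012,0,0],[0.165,-0.012,0,0]]'
python3 -m crank '[[0,0,0,0]]'
python3 - <<'E'
from h import *
H=np.load('hold.npz');print(H['R'].T@(readout.get_obs()['position'][:2]-H['t']))
snap('wrist','w5')
E
```

```text
clock: 8.97
position: [0.5974, -0.0228, 0.0212]
ee_rot: [0.657, 0.753, 0.0, -0.0]
ft_force: [-0.3, 0.4, -0.1]
grip_width: 0.322
grasp_force: 0.1
clock: 9.38
position: [0.5817, 0.0477, 0.0212]
ee_rot: [0.657, 0.754, 0.0, -0.0]
ft_force: [0.4, 0.2, 0.1]
grip_width: 0.325
grasp_force: 0.1
clock: 9.8
position: [0.566, 0.1182, 0.0212]
ee_rot: [0.657, 0.753, 0.0, -0.0]
ft_force: [-0.5, 0.1, -0.7]
grip_width: 0.326
grasp_force: 0.1
clock: 10.22
position: [0.5522, 0.1834, 0.0211]
ee_rot: [0.657, 0.754, 0.0, -0.0]
ft_force: [-0.2, 0.5, 0.2]
grip_width: 0.326
grasp_force: 0.1
clock: 10.3
position: [0.5524, 0.1845, 0.0209]
ee_rot: [0.657, 0.754, 0.0, -0.001]
ft_force: [-0.4, 0.4, 0.9]
grip_width: 0.327
grasp_force: 0.0
[ 0.02974438 -0.03727642]
```

View pics/w5.png

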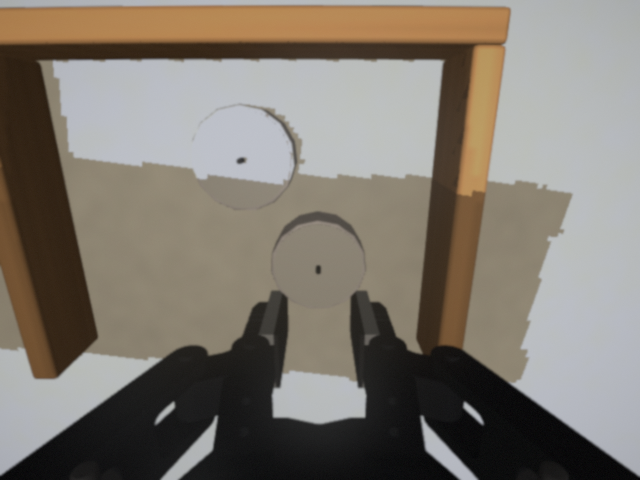

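B is inside the holder at pixel (319,262), clear of A at (243,158) and of both walls. Next is C: I'll back off, lift, move behind it and yaw 12°.

```bash
python3 -m crank '[[-0.02,0,0,0],[-0.06,0,0,0],[-0.08,0,-0.08,0],[-0.1,-0.02,-0.16,0],[-0.1875,-0.0645,-0.25,0]]'
python3 -m crank '[[-0.08,-0.04,0,0],[-0.16,-0.08,0,0],[-0.24,-0.12,0,0],[-0.32,-0.16,0,0],[-0.4,-0.2,0,0]]'
python3 -m crank '[[-0.08,-0.04,0,0.05],[-0.16,-0.08,0,0.1],[-0.24,-0.12,0,0.15],[-0.3,-0.15,0,0.2],[-0.3,-0.15,0,0.2]]'
python3 -m crank '[[0,0,0,0]]'
python3 -c "
from h import *
print(tool([.436,-.189,.0205])); snap('wrist','w6')"
```

```text
clock: 10.77
position: [0.5409, 0.1123, 0.1142]
ee_rot: [0.657, 0.754, 0.0, 0.0]
ft_force: [0.9, 0.8, 1.0]
grip_width: 0.326
grasp_force: 0.0
clock: 11.18
position: [0.4812, -0.0609, 0.1129]
ee_rot: [0.659, 0.752, 0.0, -0.0]
ft_force: [-0.2, -0.6, -0.4]
grip_width: 0.328
grasp_force: 0.0
clock: 11.6
position: [0.4359, -0.1914, 0.1131]
ee_rot: [0.737, 0.675, -0.0, 0.0]
ft_force: [0.6, -0.2, 0.4]
grip_width: 0.327
grasp_force: 0.0
clock: 11.68
position: [0.4378, -0.1872, 0.1129]
ee_rot: [0.735, 0.678, -0.0, -0.0]
ft_force: [-0.8, 0.8, -0.4]
grip_width: 0.327
grasp_force: 0.0
(array([-0.0049, -0.0041,  0.231 ]), array([[ 8.00822039e-02,  9.96788253e-01, -1.36727146e-04],
       [ 9.96788257e-01, -8.00821877e-02,  1.19633496e-04],
       [ 1.08299855e-04, -1.45868527e-04, -9.99999983e-01]]))
```

View pics/w6.png

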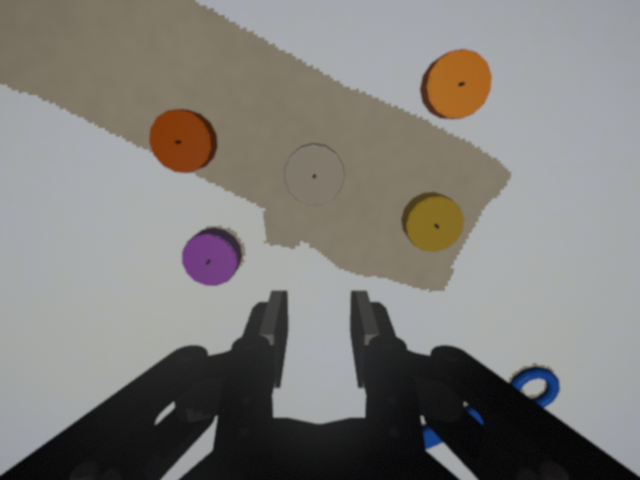

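The wrist view shows C centred at (314,175), with the purple one at (210,258) and the yellow one at (434,222) clear of the fingers. Now I'll lower and push the first leg.

```bash
python3 -m crank '[[-0.004,-0.004,0.06,0],[-0.004,-0.004,0.12,0],[-0.004,-0.004,0.18,0],[-0.004,-0.004,0.231,0],[-0.004,-0.004,0.231,0]]'
python3 -m crank '[[0.03,0,0,0],[0.055,0,0,0],[0.09,0.0075,0,0],[0.125,0.015,0,0],[0.16,0.022,0,0]]'
python3 -m crank '[[0.033,0.007,0,0],[0.066,0.014,0,0],[0.099,0.021,0,0],[0.132,0.028,0,0],[0.165,0.035,0,0]]'
python3 -m crank '[[0.033,0.007,0,0],[0.066,0.014,0,0],[0.099,0.021,0,0],[0.132,0.028,0,0],[0.165,0.035,0,0]]'
python3 -m crank '[[0.033,0.007,0,0],[0.066,0.014,0,0],[0.099,0.021,0,0],[0.132,0.028,0,0],[0.165,0.035,0,0]]'
python3 -m crank '[[0,0,0,0]]'
python3 - <<'E'
from h import *
H=np.load('hold.npz');print(H['R'].T@(readout.get_obs()['position'][:2]-H['t']))
snap('wrist','w7')
E
```

```text
clock: 12.15
position: [0.4373, -0.1853, 0.0183]
ee_rot: [0.732, 0.681, -0.001, -0.001]
ft_force: [-0.9, 0.1, 0.5]
grip_width: 0.327
grasp_force: 0.0
clock: 12.57
position: [0.4515, -0.1211, 0.0207]
ee_rot: [0.732, 0.681, 0.0, -0.0]
ft_force: [0.5, -0.8, -0.7]
grip_width: 0.322
grasp_force: 0.0
clock: 12.98
position: [0.4702, -0.0561, 0.0207]
ee_rot: [0.732, 0.681, 0.0, -0.0]
ft_force: [-0.3, 0.1, 0.2]
grip_width: 0.325
grasp_force: 0.0
clock: 13.4
position: [0.4891, 0.0085, 0.0207]
ee_rot: [0.733, 0.681, 0.0, -0.0]
ft_force: [-0.1, -0.4, -1.1]
grip_width: 0.324
grasp_force: 0.0
clock: 13.82
position: [0.5082, 0.0727, 0.0206]
ee_rot: [0.733, 0.68, 0.0, -0.0]
ft_force: [0.4, -0.1, 0.3]
grip_width: 0.325
grasp_force: 0.1
clock: 13.9
position: [0.5086, 0.0748, 0.0205]
ee_rot: [0.732, 0.681, 0.0, -0.0]
ft_force: [-0.4, 0.4, -0.0]
grip_width: 0.316
grasp_force: 0.0
[-0.02837135 -0.14016405]
```

View pics/w7.png

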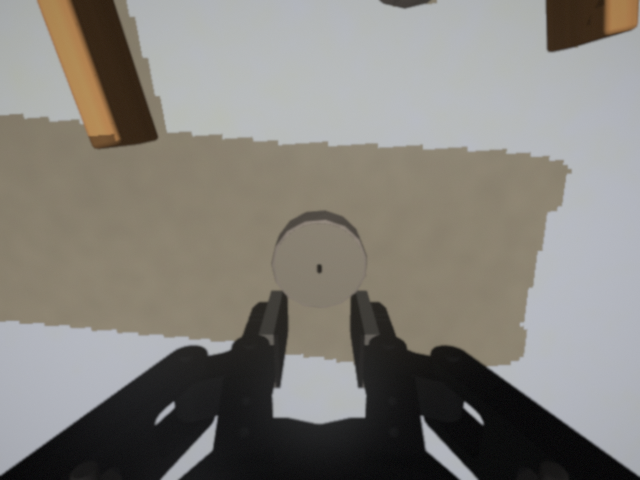

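The wrist view shows C cradled at (319,262), short of the mouth, with the left wall end at (125,140). That was my tenth and last picture, so I'll check the final result numerically. Now the second leg, then retreat.

```bash
python3 -m crank '[[0.03,-0.008,0,0],[0.06,-0.016,0,0],[0.09,-0.024,0,0],[0.12,-0.032,0,0],[0.15,-0.04,0,0]]'
python3 -m crank '[[0.03,-0.008,0,0],[0.06,-0.016,0,0],[0.085,-0.022,0,0],[0.102,-0.026,0,0],[0.102,-0.026,0,0]]'
python3 - <<'E'
from h import *
H=np.load('hold.npz');print(H['R'].T@(readout.get_obs()['position'][:2]-H['t'])); snap('wrist','w8')
E
python3 -m crank '[[-0.02,0,0,0],[-0.06,0,0,0],[-0.1,0,-0.08,0],[-0.14,0,-0.16,0],[-0.2,0,-0.25,0]]'
python3 -m crank '[[-0.1,0,0,0],[-0.2,0,0,0],[-0.3,0,0,0],[-0.4,0,0,0],[-0.5,0,0,0]]'
python3 -m crank '[[-0.1,0,0,0],[-0.2,0,0,0],[-0.3,0,0,0],[-0.3,0,0,0]]'
python3 - <<'E'
from h import *
H=np.load('hold.npz'); R,t=H['R'],H['t']
c=snap('top','t9'); s=snap('side','s9'); w=load('w8')
print('wrist: circles')
def circ(im,lo,hi,md,p2): 
    r=cv2.HoughCircles(cv2.medianBlur(cv2.cvtColor(im,cv2.COLOR_RGB2GRAY),5),cv2.HOUGH_GRADIENT,1,md,param1=60,param2=p2,minRadius=lo,maxRadius=hi)
    return [] if r is None else r[0]
for u,v,r in circ(w['color'],38,60,60,18): print(u,v,r,(R.T@(pt(w,u,v,.016)[:2]-t)).round(4))
print('top')
g=cv2.cvtColor(c['color'],cv2.COLOR_RGB2GRAY)[225:305,250:315]; G=cv2.resize(g,None,fx=6,fy=6,interpolation=cv2.INTER_CUBIC)
r=cv2.HoughCircles(cv2.GaussianBlur(G,(0,0),3),cv2.HOUGH_GRADIENT,1,60,param1=30,param2=12,minRadius=36,maxRadius=54)
for u,v,q in ([] if r is None else r[0]): print(u,v,q,(R.T@(pt(c,250+u/6,225+v/6,.016)[:2]-t)).round(4))
d=cv2.absdiff(c['color'],load('top0')['color']).max(2)
for n,u,v in [('or1',396,262),('or2',403,323),('ye',426,267),('pu',431,321),('op',485,253),('jar',332,168),('can',420,169)]: print(n,d[v-6:v+7,u-6:u+7].mean())
E
```

```text
clock: 14.37
position: [0.4962, 0.1325, 0.0206]
ee_rot: [0.733, 0.68, -0.0, 0.0]
ft_force: [-0.0, 0.5, 0.5]
grip_width: 0.325
grasp_force: 0.0
clock: 14.78
position: [0.4887, 0.1758, 0.0205]
ee_rot: [0.732, 0.681, 0.0, -0.0]
ft_force: [-0.3, 0.2, 0.2]
grip_width: 0.321
grasp_force: 0.0
[-0.03450319 -0.03736167]
clock: 15.25
position: [0.4824, 0.0931, 0.1196]
ee_rot: [0.733, 0.68, -0.001, -0.0]
ft_force: [0.3, 1.8, 1.9]
grip_width: 0.325
grasp_force: 0.0
clock: 15.67
position: [0.4669, -0.1074, 0.1193]
ee_rot: [0.734, 0.68, 0.001, -0.0]
ft_force: [0.9, 0.4, 0.1]
grip_width: 0.323
grasp_force: 0.0
clock: 16.0
position: [0.4552, -0.2345, 0.1199]
ee_rot: [0.738, 0.675, -0.001, 0.002]
ft_force: [-1.1, -0.5, 0.1]
grip_width: 0.324
grasp_force: 0.0
wrist: circles
383.5 141.5 53.7 [0.0024 0.0287]
317.5 261.5 48.8 [-0.03   -0.0111]
460.5 230.5 49.7 [ 0.0263 -0.01  ]
top
or1 7.437869822485207
or2 38.3905325443787
ye 54.15384615384615
pu 6.792899408284024
op 15.059171597633137
jar 8.189349112426035
can 8.78698224852071
```

Run:
```python
from h import *
H=np.load('hold.npz'); R,t=H['R'],H['t']
a,b=load('side0'),load('s9')
for n,lo,hi in [('yellow',(22,120,60),(35,255,255)),('purple',(135,100,30),(160,255,255)),('orange',(3,150,80),(15,255,255)),('blue',(105,120,40),(125,255,255))]:
    for c in (a,b):
        m=cv2.inRange(cv2.cvtColor(c['color'],cv2.COLOR_RGB2HSV),lo,hi)
        _,_,st,ce=cv2.connectedComponentsWithStats(m)
        print(n,[(ce[i].round(0).tolist(),int(st[i,4])) for i in range(1,len(st)) if st[i,4]>60])
for n,h in [('A',(.002,.029)),('B',(.026,-.010)),('C',(-.03,-.011))]:
    P=[*(R@h+t),.016]; u,v=proj(b,P).round().astype(int); 
    g=b['color'][v-3:v+4,u-8:u+9].min(2); print(n,u,v,'min/med',g.min(),np.median(g), 'wick at',np.unravel_index(g.argmin(),g.shape))
print(readout.get_obs()['clock'])
```

```text
yellow [([335.0, 335.0], 203)]
yellow []
purple [([266.0, 353.0], 231)]
purple [([266.0, 353.0], 231)]
orange [([330.0, 307.0], 168), ([257.0, 326.0], 186)]
orange [([257.0, 326.0], 199)]
blue [([235.0, 119.0], 1790), ([380.0, 394.0], 484)]
blue [([380.0, 394.0], 486)]
A 294 219 min/med 25 44.0 wick at (np.int64(2), np.int64(6))
B 308 225 min/med 39 46.0 wick at (np.int64(1), np.int64(1))
C 287 230 min/med 27 132.0 wick at (np.int64(0), np.int64(13))
16.1
```

The arm blocks the side view, so I'll raise it well clear and recheck.

```bash
python3 -m crank '[[0,0,-0.1,0],[0,0,-0.2,0],[0,0,-0.3,0],[0,0,-0.4,0],[0,0,-0.5,0]]'
python3 -m crank '[[-0.1,0,0,0],[-0.2,0,0,0],[-0.3,0,0,0],[-0.4,0,0,0],[-0.5,0,0,0]]'
python3 -m crank '[[0,0,0,0],[0,0,0,0]]'
python3 - <<'E'
from h import *
H=np.load('hold.npz'); R,t=H['R'],H['t']
a,b=load('side0'),snap('side','s10'); T=snap('top','t10'); T0=load('top0')
for n,lo,hi in [('yellow',(22,120,60),(35,255,255)),('purple',(135,100,30),(160,255,255)),('orange',(3,150,80),(15,255,255)),('blue',(105,120,40),(125,255,255))]:
    for c in (a,b,T0,T):
        m=cv2.inRange(cv2.cvtColor(c['color'],cv2.COLOR_RGB2HSV),lo,hi)
        _,_,st,ce=cv2.connectedComponentsWithStats(m)
        print(n,[(ce[i].round(0).tolist(),int(st[i,4])) for i in range(1,len(st)) if st[i,4]>60])
for nm,x0,y0,x1,y1,c in [('side',262,205,332,243,b),('top',250,225,315,305,T)]:
    G=cv2.cvtColor(c['color'],cv2.COLOR_RGB2GRAY)
    for n,h in [('A',(.002,.029)),('B',(.026,-.010)),('C',(-.03,-.011))]:
        u,v=proj(c,[*(R@h+t),.016]).round().astype(int); g=G[v-4:v+5,u-5:u+6]; k=np.unravel_index(g.argmin(),g.shape)
        print(nm,n,u,v,'med',np.median(g),'darkest',g.min(),'off',k[1]-5,k[0]-4)
E
```

```text
clock: 16.52
position: [0.4585, -0.2235, 0.3207]
ee_rot: [0.733, 0.68, 0.0, -0.001]
ft_force: [1.2, 0.7, -0.7]
grip_width: 0.324
grasp_force: 0.0
clock: 16.93
position: [0.4459, -0.414, 0.3187]
ee_rot: [0.732, 0.681, 0.0, -0.001]
ft_force: [0.6, 1.0, 2.0]
grip_width: 0.326
grasp_force: 0.0
clock: 17.1
position: [0.4424, -0.4167, 0.3187]
ee_rot: [0.735, 0.678, -0.001, -0.0]
ft_force: [-0.5, 1.3, 0.7]
grip_width: 0.326
grasp_force: 0.0
yellow [([335.0, 335.0], 203)]
yellow [([335.0, 335.0], 194)]
yellow [([426.0, 267.0], 121)]
yellow [([426.0, 266.0], 120)]
purple [([266.0, 353.0], 231)]
purple [([266.0, 353.0], 232)]
purple [([430.0, 321.0], 122)]
purple [([431.0, 321.0], 118)]
orange [([330.0, 307.0], 168), ([257.0, 326.0], 186)]
orange [([331.0, 308.0], 162), ([258.0, 326.0], 209)]
orange []
orange [([402.0, 323.0], 134)]
blue [([235.0, 119.0], 1790), ([380.0, 394.0], 484)]
blue [([231.0, 125.0], 1568), ([380.0, 394.0], 482)]
blue [([485.0, 251.0], 245), ([73.0, 288.0], 3768)]
blue [([484.0, 250.0], 228), ([73.0, 288.0], 3768)]
side A 294 219 med 155.0 darkest 51 off -5 -4
side B 308 225 med 65.0 darkest 28 off 4 4
side C 287 230 med 154.0 darkest 82 off -5 4
top A 272 263 med 155.0 darkest 140 off 1 0
top B 285 253 med 155.0 darkest 141 off 1 -1
top C 288 273 med 155.0 darkest 144 off -4 -4
```

```bash
python3 -c "
from workcell import manip
print(manip.hand_in())"
```

```text
the job is handed in; nothing more can be done
None
```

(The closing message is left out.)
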